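# Set an adjuster barrel on its stop and tighten its knurled lock ring

### The job

Swing the adjuster's barrel counter-clockwise (seen from above) until its arm rests against the stop post, then tighten the knurled lock ring fully home by bringing the ring's thumb pin clockwise towards the barrel's thumb pin, holding the barrel on its stop meanwhile, because the tight thread drags the loose barrel along. Use gentle force, let go at the end, and leave the oil bottle, screwdriver and parts bin where they are.

Things in the scene. Friction and masses are not known exactly. Their poses are not given: they have to be found in the camera images.
- housing: grey cast adjuster housing bolted to the bench, base plate 150 x 130 x 12 mm, round body 52 mm high. Origin: on the bench under the common vertical axis of collar, barrel and ring; z up. Angles below are about that axis, counter-clockwise from above, from the housing's x axis.
- collar_mid (a point): centre (on axis, 39 mm high) of the dark stop collar clamped round the housing. Its arm carries the upright stop post: 8 mm thick, 56 mm from the axis, top 98 mm high, at an angle between -0.85 and -0.29 rad, different each time. It is a rigid stop; the barrel's arm meets it when the barrel pin lies 0.155 rad clockwise of the post. The arm must be felt to touch.
- cap_mid (a point): centre (on axis, 102 mm above the bench) of the top of the barrel's bright steel cap, 40 mm diameter. The barrel turns about the axis with a light drag of 0.06 N m and stays where it is left. It starts 0.3 to 0.7 rad clockwise of its stop. The ring rides along on it.
- barrel_pin (a point): a point 125 mm above the bench, about half-way along the free part of the barrel's thumb pin: an upright bright steel round pin, 10 mm thick, 42 mm from the axis, free from 97 to 150 mm above the bench, on a flat radial arm (9 mm wide, 89 to 97 mm high) of the barrel's cap; the arm reaches 60 mm from the axis.
- ring_mid (a point): centre (on axis, 64 mm high) of the knurled dark steel lock ring, 58 mm diameter, 55 to 73 mm high, on the barrel's thread below the cap. Tightens clockwise; its thread drags on the barrel with 0.20 N m, more than the barrel's own drag, so a ring turned alone takes the barrel along. Starts 0.6 to 0.85 rad short of a rigid seat that must be felt; stays where left.
- ring_pin (a point): a point 125 mm above the bench on the lock ring's thumb pin: an upright dark steel round pin, 8 mm thick, 42 mm from the axis, its top 150 mm above the bench, fixed on a short arm of the lock ring. It lies counter-clockwise of the barrel pin: 0.97 to 1.58 rad at the start, and 0.37 to 0.73 rad (different each time) when the ring is seated.
- oil_mid (a point): small oil bottle, 36 mm diameter, 75 mm tall, standing on the bench; point half-way up; to be left alone
- driver_grip (a point): screwdriver 150 mm long lying on the bench; point in its black handle; to be left alone
- bin_mid (a point): open dark green parts bin 100 x 80 x 50 mm; point half-way up; to be left alone
Mind the look-alikes: they are no part of the job. Of the things shaped like the housing, the grey one is meant.

How it is judged:
By the outcome, as a careful person would: the job done as asked, in the order asked, and still so for the second after the job is handed in, with the robot touching nothing.
It also fails if it takes over 48 s, if anything falls off the work surface, if the arm or the gripper's body presses on something with over 40 N, if the wrist force passes 120 N, or if a joint passes its speed limit or range.

### The arm

A 7-joint arm with a two-finger parallel gripper is mounted at the origin on the work surface. World frame = base frame: x ahead of the robot, y to its left, z up, the work surface at z = 0. Lengths are in m, angles in rad, forces in N, time in s.
With the tool pointing down it reaches from about 0.425 to 0.825 m from the base axis. Payload 3.6 kg.
Tool frame: the origin (TCP) lies where the fingers leave the gripper's body, on its centre line; the fingertips stand 73 mm ahead of it and the grasp point (between the pads) lies 54 mm ahead of it; z points along the fingers, y is the line along which they close (so a half turn about z gives the same grasp; the last joint's range is limited). The gripper opens to 85 mm and grips with 20 to 120 N. Pads are 22 mm wide; open, the fingers measure 114 mm over their backs; the gripper's body (76 mm by 85 mm) begins 54 mm behind the grasp point. The pads swing forward as they close: fully open they stand 13 mm farther back than shut.
Start: joints at [1.165, 0.615, -0.013, 1.423, 0.008, 1.103, -0.04], TCP at [0.241, -0.604, 0.304] pointing down, gripper open.
Joint ranges: [-3.12, 3.12], [-0.3, 2.06], [-1.34, 1.32], [0.26, 2.42], [-1.36, 4.5], [0.01, 1.98], [-2.84, 2.84]. Speed limits (rad/s): [2.79, 2.79, 3.14, 3.14, 3.14, 3.14, 3.14].

### API

Orientations are given as a unit quaternion [x, y, z, w].
In Python, from station import arm, snapshot, camera_info, ticket gives the robot as it stands. Calls block until the motion is done:
- arm.movep(position, orientation): joint-space move of the TCP to a pose.
- arm.line_to(position, velocity=0.15, ori=None): straight line of the TCP; ori=None keeps the orientation; velocity is the mean speed in m/s.
- arm.move_j(angles): joint-space move.
- arm.move_gripper(opening, effort=None): opening from 0.0 (shut) to 1.0 (fully open); effort is the grip in N (None keeps the last); returns when the fingers have stopped.
- arm.pause(seconds).
- arm.ik(position, orientation): joint angles nearest the present ones, or None.
- snapshot(name): name is "side" or "top"; returns the picture (420x560x3 uint8, blue, green, red); there is no depth.
- camera_info(name): a dict with "fx", "fy", "cx", "cy" (pixels), "R" (3x3) and "t" (3): a world point X has camera coordinates R X + t. Camera axes: x right, y down, z forward; pixel columns grow to the right and rows downward; lengths in m; the calibration is good to about 2 mm. A picture is of the moment at which its call begins. camera_info takes no time and is no camera call.
A pose or a line that the arm cannot do raises arm.MotionError and nothing moves.
- ticket.finish_job(): hands the job in; it is judged then, once.
Readings, each from a call of its own:
- arm.read_time(): time.
- arm.read_joint_positions(): joint angles.
- arm.read_dq(): joint speeds.
- arm.read_effort(): joint torques, N m.
- arm.read_tool_pos(): TCP position.
- arm.read_eef_rot(): TCP orientation.
- arm.read_ft_force(): force on the tool from outside, world axes, zero at the start.
- arm.read_wrist_torque(): the same for the moment, N m.
- arm.read_opening(): opening from 0.0 (shut) to 1.0 (fully open).
- arm.read_finger_force(): force on a finger pad.
Only numpy, scipy, OpenCV 4.12 (cv2) and the standard library are available. Lean on these libraries where they do the work, as an engineer would, in place of code of your own. Each camera call takes 0.05 s, during which the arm holds its last target. There are 200 camera calls.

## Working session

There is one attempt and no reset: what is moved stays moved. The work goes in short steps, each a Python script; the robot and the scene stay as the last script left them, time stands still between calls to the robot, and variables do not carry over. Pictures are saved under pics/ and viewed, at most 10 in all, crops included, and the job is handed in when it is done.

```bash
ls; mkdir -p pics
python3 - <<'E'
from station import arm, snapshot, camera_info, ticket
import cv2
for n in ("side","top"):
    cv2.imwrite(f"pics/{n}0.png",snapshot(n)); c=camera_info(n); print(n,c)
print(arm.read_time(),arm.read_tool_pos(),arm.read_eef_rot(),arm.read_opening())
E
```

```text
pics
side {'fx': 454.8343221619796, 'fy': 454.8343221619796, 'cx': 279.1379197751443, 'cy': 206.56565680204395, 'R': array([[ 0.99377396, -0.11136606, -0.0033048 ],
       [-0.0695199 , -0.59663505, -0.79949584],
       [ 0.08706494,  0.79474789, -0.60066254]]), 't': array([-0.53454835,  0.19255926,  0.90015527])}
top {'fx': 434.34957710427716, 'fy': 434.34957710427716, 'cx': 283.90439025899826, 'cy': 210.89109219205525, 'R': array([[ 0.16818677, -0.98574236, -0.00502066],
       [-0.96488369, -0.16358108, -0.20552541],
       [ 0.20177382,  0.039411  , -0.9786389 ]]), 't': array([0.00916037, 0.55382218, 0.77248067])}
0.1 [ 0.24080501 -0.60317214  0.30281586] [ 9.82014608e-01  1.88801082e-01 -2.24181712e-04 -1.18763816e-03] 1.0013021403675428
```

View pics/side0.png

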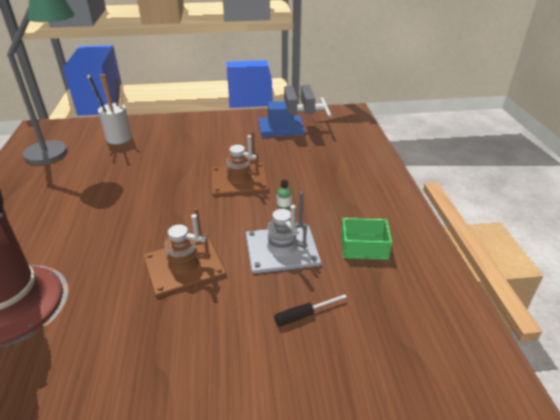

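View pics/top0.png

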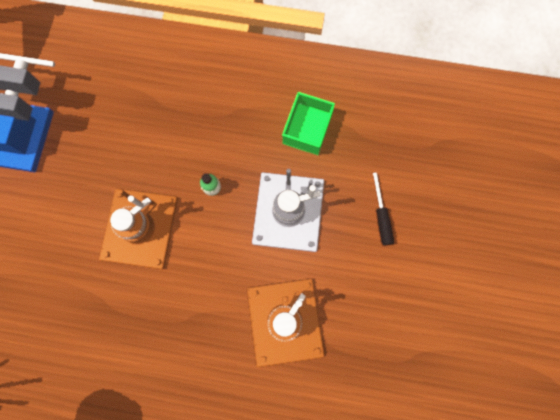

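The grey housing is at about (283,240) in the side view and (289,210) in the top view. The brown units are look-alikes. I'll enlarge both views.

Run:
```python
import cv2, numpy as np
a=cv2.imread("pics/side0.png")[175:275,235:335]; b=cv2.imread("pics/top0.png")[160:260,240:340]
f=lambda i:cv2.resize(i,(600,600),interpolation=cv2.INTER_CUBIC)
cv2.imwrite("pics/cs.png",f(a)); cv2.imwrite("pics/ct.png",f(b))
```

```text
(no output)
```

View pics/cs.png

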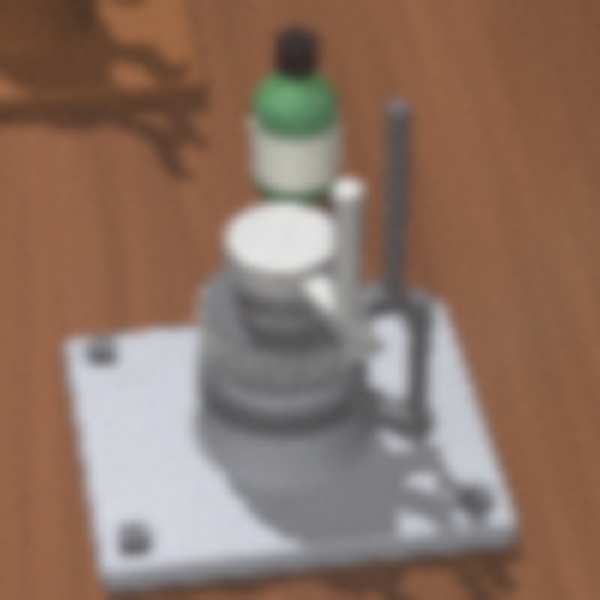

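View pics/ct.png

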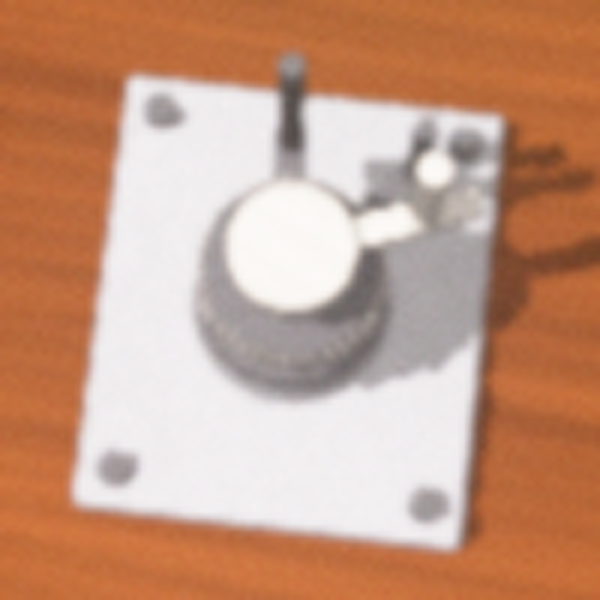

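Top crop: cap centre (292,246), barrel pin top (434,168), ring pin top (292,62), post top about (426,130). Side crop: cap (283,240), barrel pin top (349,186), ring pin top (399,105), post top about (419,307).

```bash
cat > geo.py <<'E'
import numpy as np
from station import camera_info
def ray(n,uv,z):
    c=camera_info(n); R=np.array(c["R"]); t=np.array(c["t"])
    d=R.T@np.array([(uv[0]-c["cx"])/c["fx"],(uv[1]-c["cy"])/c["fy"],1]); o=-R.T@t
    return (o+d*(z-o[2])/d[2])[:2]
E
python3 - <<'E'
from geo import *
T=lambda X,Y:((X+.5)/6-.5+240,(Y+.5)/6-.5+160)
S=lambda X,Y:((X+.5)/6-.5+235,(Y+.5)/6-.5+175)
P={"cap":(T(292,246),S(283,240),.102),"bp":(T(434,168),S(349,186),.15),"rp":(T(292,62),S(399,105),.15),"post":(T(426,130),S(419,307),.098)}
q={}
for k,(t,s,z) in P.items():
    a,b=ray("top",t,z),ray("side",s,z); q[k]=(a+b)/2; print(k,a.round(4),b.round(4))
for k in q:
    d=q[k]-q["cap"]; print(k,np.hypot(*d).round(4),np.arctan2(d[1],d[0]).round(3))
cs=[ray("top",T(*p),.012) for p in [(130,78),(505,115),(462,548),(75,502)]]
print(np.round(cs,4),np.mean(cs,axis=0))
for i in range(4): d=cs[(i+1)%4]-cs[i]; print(np.hypot(*d),np.arctan2(d[1],d[0]))
print(ray("top",(210,184),.0375),ray("top",(386,225),.01))
E
```

```text
cap [0.5554 0.0955] [0.5542 0.0931]
bp [0.5736 0.0577] [0.5722 0.0583]
rp [0.5979 0.1029] [0.5957 0.1027]
post [0.5993 0.0612] [0.5969 0.0556]
cap 0.0 0.0
bp 0.0405 -1.108
rp 0.0428 0.2
post 0.0562 -0.693
[[0.6254 0.1632]
 [0.6338 0.0345]
 [0.4849 0.0263]
 [0.4785 0.155 ]] [0.55564088 0.09478558]
0.1289337842392826 -1.5055354077910792
0.14918586624085334 -3.0866009325008283
0.12884638036071028 1.6203651788815918
0.1471631524713252 0.05555232348214814
[0.57783456 0.25656571] [ 0.55997661 -0.10305661]
```

```bash
cat > h.py <<'E'
import numpy as np
from station import arm, snapshot, ticket
C=np.array([.555,.0945]); Z=.181; R=.042
def q(b): return [np.cos(b/2),np.sin(b/2),0,0]
def pose(b,r,off,z=Z):   # b: bisector angle, r: radial, off: tangential (ccw +)
    p=C+r*np.array([np.cos(b),np.sin(b)])+off*np.array([-np.sin(b),np.cos(b)])
    return [p[0],p[1],z],q(b)
def go(b,r,off,z=Z,v=.05): p,o=pose(b,r,off,z); arm.line_to(p,velocity=v,ori=o)
def ft(b):
    F=np.array(arm.read_ft_force()); return np.round([F[0]*np.cos(b)+F[1]*np.sin(b),-F[0]*np.sin(b)+F[1]*np.cos(b),F[2]],2)
E
python3 - <<'E'
from h import *
b=-1.108+.654
for bb in (b,b+np.pi,-.1,-.65):
    for z in (.3,Z): print(bb,z,arm.ik(*pose(bb,.035,0,z)))
arm.movep(*pose(b,.035,0,.30)); print(arm.read_time(),ft(b),arm.read_tool_pos())
arm.line_to(pose(b,.035,0,.23)[0],velocity=.15); print(arm.read_time(),ft(b))
import cv2
s=snapshot("side")[130:280,200:400]; cv2.imwrite("pics/s1.png",cv2.resize(s,(800,600),interpolation=cv2.INTER_CUBIC))
E
```

```text
-0.45400000000000007 0.3 [-0.1219705   0.52722606 -0.07810775  1.60433705  0.04632305  1.01183892
 -2.23888063]
-0.45400000000000007 0.181 [-0.22836529  0.66691476  0.09234549  1.73547886 -0.08441267  0.74305012
 -2.11829389]
2.687592653589793 0.3 [ 0.25066765  0.53875607 -0.77113056  1.74827157  0.42989304  1.03131488
  0.4409084 ]
2.687592653589793 0.181 [ 0.14359881  0.66946625 -0.61235109  1.88234989  0.54322025  0.76159607
  0.34493881]
-0.1 0.3 [-0.08762585  0.53860436 -0.16397602  1.58787932  0.09823237  1.02318677
 -1.95077957]
-0.1 0.181 [-0.19396738  0.67152447  0.00690362  1.7188805  -0.00629325  0.75120917
 -1.85475947]
-0.65 0.3 [-0.16875926  0.51931897  0.01014156  1.61867959 -0.00596745  1.00362432
 -2.37754501]
-0.65 0.181 [-0.24987788  0.6637495   0.14060706  1.74909996 -0.12872633  0.73768381
 -2.26414313]
2.8 [ 0.18 -1.35 -0.08] [0.58666658 0.07789503 0.2999903 ]
3.4167 [-0.65  0.02  0.9 ]
```

View pics/s1.png

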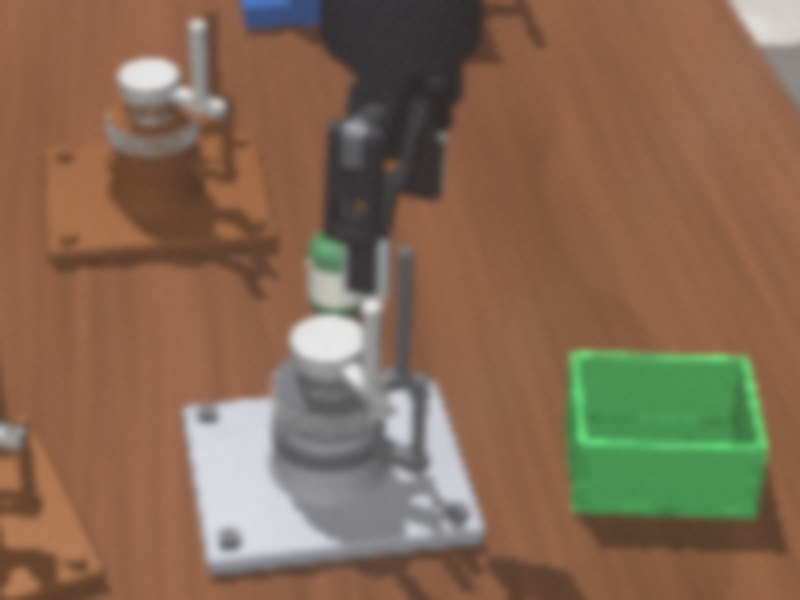

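The near finger's tip, at crop (365,290), is on the camera side of the barrel pin top at (373,303). The other finger is behind the ring pin, so the two straddle the pins as planned. Next I'll descend, narrow the gap and swing the barrel until I feel the stop.

Run:
```python
from h import *
b=-.454
arm.line_to(pose(b,.035,0)[0],velocity=.08); print(arm.read_time(),ft(b))
arm.move_gripper(.78,20); print(arm.read_time(),ft(b),arm.read_opening(),arm.read_finger_force())
b0=ft(b)
for i in range(22):
    b+=.025; go(b,.035,0,v=.03); f=ft(b)-b0
    print(round(b,3),arm.read_time(),f,np.round(arm.read_wrist_torque(),2),np.round(arm.read_tool_pos()-np.array(pose(b,.035,0)[0]),4))
    if abs(f[1])>7 or abs(f[0])>10: break
```

```text
4.225 [-0.58  0.55  0.44]
4.5583 [0.05 0.11 0.75] 0.7796049706330265 0.0
-0.429 4.8083 [ 0.13 -0.1  -1.39] [-0.05 -0.   -0.02] [0.0001 0.0001 0.0001]
-0.404 5.0583 [-0.36 -0.48 -1.09] [ 0.01  0.03 -0.03] [ 0.      0.0001 -0.    ]
-0.379 5.3083 [-0.37 -0.46 -0.51] [-0.01 -0.03 -0.04] [ 0.  0. -0.]
-0.354 5.5583 [ 0.26 -1.79  0.04] [-0.12  0.09 -0.02] [-0.0002 -0.0003 -0.    ]
-0.329 5.8083 [-0.23 -1.9  -0.47] [-0.32  0.16  0.01] [-0.0002 -0.0004 -0.0001]
-0.304 6.0583 [ 0.01 -1.89 -0.96] [-0.32  0.1   0.02] [ 0.0001 -0.0003 -0.0001]
-0.279 6.3083 [ 0.71 -1.92 -0.6 ] [-0.38  0.02  0.02] [ 0.0002 -0.0003 -0.    ]
-0.254 6.5583 [ 0.96 -3.94 -0.95] [-0.46  0.02  0.07] [ 0.0002 -0.0003 -0.    ]
-0.229 6.8083 [ 0.91 -2.86 -1.97] [-0.53 -0.12  0.04] [ 0.0002 -0.0003 -0.    ]
-0.204 7.0583 [ 1.64 -3.58 -2.26] [-0.63 -0.1   0.05] [ 0.0002 -0.0003  0.    ]
-0.179 7.3083 [ 2.38 -2.95 -3.04] [-0.58 -0.14  0.08] [ 0.0002 -0.0002  0.    ]
-0.154 7.5583 [ 1.56 -5.32 -2.61] [-0.73 -0.24  0.06] [ 0.0002 -0.0002 -0.    ]
-0.129 7.8083 [ 2.5  -4.53 -2.72] [-0.71 -0.38  0.1 ] [ 0.0002 -0.0002  0.    ]
-0.104 8.0583 [ 1.99 -3.95 -2.64] [-0.81 -0.41  0.11] [ 0.0002 -0.0002  0.    ]
-0.079 8.3083 [ 2.66 -4.19 -2.24] [-0.83 -0.42  0.16] [ 0.0003 -0.0002  0.    ]
-0.054 8.5583 [ 1.46 -5.12 -2.45] [-0.85 -0.43  0.1 ] [ 0.0003 -0.0001  0.    ]
-0.029 8.8083 [ 2.23 -4.62 -2.44] [-0.91 -0.33  0.11] [ 0.0001 -0.0003  0.    ]
-0.004 9.0583 [ 0.58 -6.57 -0.37] [-1.12 -0.17  0.03] [-0.0005 -0.001  -0.0001]
0.021 9.3083 [-1.04 -6.86  0.25] [-1.37  0.12 -0.01] [-0.0012 -0.0017 -0.0001]
0.046 9.5583 [-1.79 -8.1   0.63] [-1.5   0.43 -0.02] [-0.0018 -0.0024 -0.0002]
```

```bash
cat > sq.py <<'E'
from h import *
import cv2
pb=-.755; bias=.003; gap=.066; n=0
cv2.imwrite("pics/s2.png",cv2.resize(snapshot("side")[150:250,235:335],(600,600),interpolation=cv2.INTER_CUBIC))
while gap>.024 and arm.read_time()<32:
    d=2*np.arcsin((gap-.009)/.084); b=pb+d/2
    go(b,R*np.cos(d/2),-.0005+bias,v=.03)
    f=ft(b); ff=arm.read_finger_force(); op=arm.read_opening()
    print(f"t{arm.read_time():.2f} gap{gap*1e3:.0f} op{op*85:.1f} d{d:.3f} bias{bias*1e3:.1f} f{f} ff{ff:.1f} tq{np.round(arm.read_wrist_torque(),1)}")
    if ff>14 and op*.085-gap>.0015: print("seated"); break
    if max(abs(f))>25: print("force"); break
    bias=float(np.clip(bias+np.clip((8+f[1])/2500,-.0015,.0015),-.002,.012))
    gap-=.002; arm.move_gripper(gap/.085,20)
E
python3 sq.py
```

```text
t9.90 gap66 op66.0 d1.492 bias3.0 f[ 4.75 -8.96 -1.95] ff4.3 tq[-1.6 -0.8  0.1]
t10.37 gap64 op63.8 d1.428 bias2.6 f[ 4.65 -8.84  1.3 ] ff4.2 tq[-1.7 -0.6  0.2]
t10.83 gap62 op61.9 d1.366 bias2.3 f[ 3.14 -7.79  3.6 ] ff4.1 tq[-1.7 -0.5  0.1]
t11.30 gap60 op60.0 d1.305 bias2.4 f[ 3.42 -8.23  4.81] ff4.2 tq[-1.9 -0.4  0.1]
t11.77 gap58 op58.0 d1.246 bias2.3 f[ 3.48 -9.02  6.96] ff7.7 tq[-1.8 -0.4  0.1]
t12.23 gap56 op56.3 d1.188 bias1.9 f[ 2.86 -8.6   7.81] ff7.5 tq[-1.8 -0.2  0.1]
t12.70 gap54 op54.4 d1.131 bias1.6 f[ 2.34 -8.48  8.67] ff7.4 tq[-1.7 -0.2  0.1]
t13.17 gap52 op52.4 d1.075 bias1.4 f[ 3.6  -7.5   9.39] ff7.5 tq[-1.7 -0.1  0.1]
t13.63 gap50 op50.2 d1.020 bias1.6 f[ 2.97 -8.76 11.79] ff7.9 tq[-1.9  0.1  0.1]
t14.10 gap48 op48.0 d0.966 bias1.3 f[ 3.06 -7.6  11.22] ff7.7 tq[-1.8  0.   0.1]
t14.57 gap46 op46.2 d0.912 bias1.5 f[ 2.36 -7.76 12.29] ff8.0 tq[-1.9  0.2  0. ]
t15.03 gap44 op44.3 d0.860 bias1.6 f[ 2.54 -8.54 11.64] ff8.1 tq[-1.9  0.2  0.1]
t15.50 gap42 op42.3 d0.807 bias1.4 f[ 2.35 -7.93 11.69] ff8.0 tq[-1.8  0.3 -0. ]
t15.97 gap40 op40.1 d0.756 bias1.4 f[ 1.38 -9.   11.04] ff8.1 tq[-1.9  0.3  0. ]
t16.43 gap38 op38.3 d0.705 bias1.0 f[ 2.87 -7.91 11.77] ff7.8 tq[-1.7  0.3  0.1]
t16.90 gap36 op36.3 d0.654 bias1.0 f[ 3.13 -8.21 11.06] ff7.9 tq[-1.7  0.3  0. ]
t17.37 gap34 op34.2 d0.604 bias0.9 f[ 2.74 -7.47 12.13] ff7.9 tq[-1.8  0.3  0.1]
t17.83 gap32 op32.3 d0.555 bias1.2 f[ 2.44 -8.9  12.13] ff8.2 tq[-1.8  0.3  0.1]
t18.30 gap30 op30.3 d0.505 bias0.8 f[ 2.76 -7.29 11.34] ff7.9 tq[-1.8  0.4  0.1]
t18.77 gap28 op28.3 d0.456 bias1.1 f[ 2.6  -9.19 11.7 ] ff14.4 tq[-1.8  0.4  0.2]
t19.23 gap26 op27.7 d0.408 bias0.6 f[ 2.6  -7.8  12.24] ff19.4 tq[-1.7  0.5  0.3]
seated
```

View pics/s2.png

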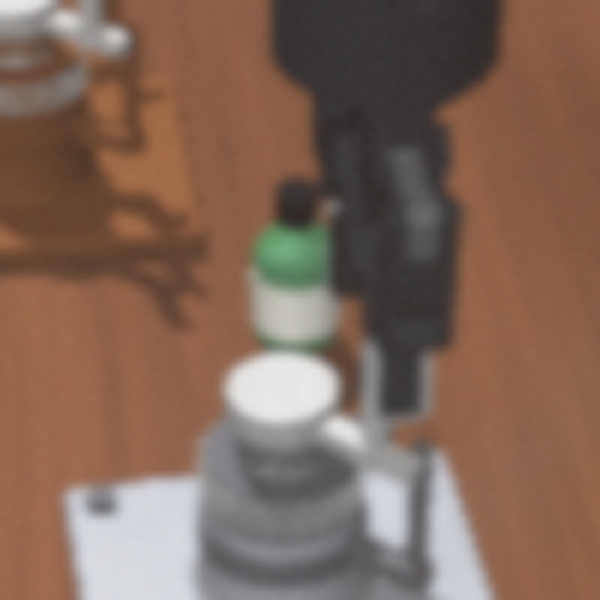

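The picture shows the barrel's arm against the post at crop (420,460). The ring then seated at a pin separation of about 0.45 rad, inside the given range. I'll release, lift and check.

Run:
```python
from h import *
import cv2
arm.move_gripper(.25,24); arm.pause(.3); b=-.53
print(arm.read_opening()*85,arm.read_finger_force(),ft(b))
arm.move_gripper(.58); print(arm.read_opening(),arm.read_finger_force(),ft(b))
p=arm.read_tool_pos(); arm.line_to([p[0],p[1],.27],velocity=.08); print(ft(b))
arm.movep([.45,-.25,.33],q(b)); print(arm.read_time())
f=lambda i:cv2.resize(i,(400,400),interpolation=cv2.INTER_CUBIC)
S,T=snapshot("side"),snapshot("top"); cv2.imwrite("pics/t3full.png",T)
cv2.imwrite("pics/f3.png",np.hstack([f(S[175:275,235:335]),f(T[160:260,240:340])]))
```

```text
27.24687696094453 23.024749159812927 [ 2.23 -7.84 12.4 ]
0.5813508723914081 0.0 [-0.38 -0.66  0.39]
[ 0.72 -0.77  0.57]
22.7
```

View pics/f3.png

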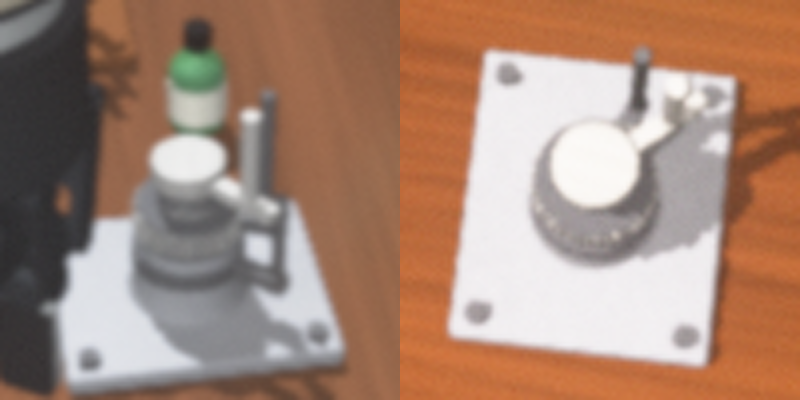

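Side crop: the barrel arm's end at (265,212) meets the post top at (281,207). Top crop: the barrel pin top is at (676,82) and the ring pin top, close on its counter-clockwise side, at (642,52). The oil bottle hasn't moved and the robot is clear, so I'm handing in.

```bash
python3 -c "
from station import ticket
print(ticket.finish_job())"
```

```text
the job is handed in; nothing more can be done
None
```

The job is handed in: the barrel was turned counter-clockwise until I felt its arm meet the stop post, and the ring was then squeezed clockwise until it seated (pins about 0.45 rad apart) with the barrel held on the stop; I let go at about 23 s with wrist forces around 12 N, and the robot touched no other object.

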